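Draw out the reject drawer with the pull hook

ROBOT

A 6-joint arm with a two-finger parallel gripper is mounted at the origin on the work surface. World frame = base frame: x ahead of the robot, y to its left, z up, the work surface at z = 0. Lengths are in m, angles in rad, forces in N, time in s.
With the tool pointing down it reaches from about 0.3 to 0.85 m from the base axis. Payload 5.4 kg.
Tool frame: the origin (TCP) lies on the centre line of the jaws, within the pads' length; the fingertips stand 8 mm ahead of it and the grasp point (between the pads) lies 11 mm behind it (r.tip_extent is the distance from the TCP to the fingertips, in m); z points along the fingers, x is the direction in which the jaws open and shut, and the axes are right-handed (so a half turn about z gives the same grasp; the last joint's range is limited). The gripper opens to 85 mm and grips with 20 to 120 N. Pads are 22 mm wide; open, the fingers measure 114 mm over their backs; the gripper's body (76 mm by 85 mm) begins 54 mm behind the grasp point. The pads swing forward as they close: fully open they stand 13 mm farther back than shut.
Start: joints at [-1.378, 0.158, 1.597, -0, 1.386, -0.21], TCP at [0.225, -0.529, 0.239] pointing down, gripper open.
Joint ranges: [-2.91, 2.91], [-0.94, 2.29], [0.18, 2.7], [-1.29, 4.43], [0.17, 2.64], [-3, 3]. Speed limits (rad/s): [2.57, 2.57, 3.14, 3.14, 3.14, 3.14].

INTERFACE

Orientations are given as a unit quaternion [x, y, z, w].
In Python, from station import r, camera, spot_in, tip_of gives the robot as it stands.
- The arm moves only by the tool move_arm, never from a script. Its argument "series" is text: rows parted by semicolons, each of 7 numbers parted by spaces: the turn, a rotation vector about the tool's x, y, z in degrees, then the shift along the tool's x, y, z in mm, then the finger opening in mm, from 0 to 85.4. In form: rx ry rz dx dy dz grip; .... A call has 1 to 20 rows; each row is the pose to reach, as a shift and turn from the pose commanded when the call began, along the tool's axes at that moment; what a row does not reach only later rows make up. A row lasts 1/8 s, in which the tool goes at most 62.5 mm and 10.7 degrees, less where a joint would pass 70% of its speed; a pose out of reach is approached as far as the arm can. A call with a gripper value outside its range is refused whole. The fingers move at their own pace and stop on an object; "force" is the grip in N (left out, the last holds). Time passes only in rows, so rows that repeat a pose let the fingers close. It gives the time, the measured TCP pose, the force and the opening at its end, in the units of the state.
- r.get_obs(): the state, without advancing time (a new reading comes with each control period).
- camera(name): name is "side" or "top" or "wrist"; returns a dict with "img" (480x640x3 uint8, red, green, blue), "fovy" (degrees; the focal length in pixels is half the picture's height over the tangent of half this angle, whatever the lens; pixels are square), "cx", "cy" (the principal point, pixels), "T" (4x4, takes a point from camera to world coordinates); the wrist camera has in their place "mount" (4x4, takes a point from camera to tool coordinates, whose origin is the TCP and whose axes are the tool frame's). Camera axes: x right, y down, z forward; pixel columns grow to the right and rows downward; lengths in m; the calibration is good to about 2 mm. A picture is of the moment at which its call begins: read the wrist's pose just before it. There is no depth.
- r.sign_off(): hands the job in, once; it reports no verdict.
Trained networks look in a picture, given as the dict that the camera call returned (one of the last four; its "shot" number tells which), for a name from the list of things; names that differ only in an ending like _2 or _b are one class to them, and where a whole thing is asked for, a point or a joint stands for the part that bears it (a point fixed in the world has none). Each returns a list of dicts, best first, with "score" (0 to 1); they miss things now and then, are a little off and sometimes report something else, mostly with a low value. They report only what shows in the picture. A call takes as long as a camera call. They do not tell look-alikes from the thing itself.
- spot_in(name, picture): "location" ([x, y, z] in m, in world coordinates, good to about 4 mm: the middle of the surface that is visible of it).
- tip_of(name, picture): "location" ([x, y, z] in m, in world coordinates, good to about 4 mm: a listed point, or the origin of a listed thing).
The state is a dict: "t": time; "joints": joint angles; "joint_velocities": joint speeds; "joint_efforts": joint torques, N m; "eef_pos": TCP position; "orientation": TCP orientation; "wrist_force": force on the tool from outside, world axes, zero at the start; "wrist_torque": the same for the moment, N m; "grip_width": finger opening in m.
Only numpy, scipy, OpenCV 4.12 (cv2) and the standard library are available. Lean on these libraries where they do the work, as an engineer would, in place of code of your own. Each camera call takes 0.05 s, during which the arm holds its last target.

TASK

Take the pull hook from the mat, catch with it the loop handle of the reject drawer, which sits out of reach beneath the conveyor, and draw the drawer fully out to its stop; pull with the hook only, never with the hand. Then unhook it, leave the drawer fully out with the rejected parts still in it, and lay the hook down flat on the mat again. Leave the screwdriver and the two loose discs outside the drawer where they are.

Things in the scene. Friction and masses are not known exactly. Their poses are not given: they have to be found in the camera images.
- hook_grip (a point): centre of the handle of the pull hook, a loose tool (about 180 g) lying flat on the mat: black bar handle 80 (x) x 24 (y) x 28 mm (z). x points along the tool to its hook end, y to the side on which the prong stands, z up. A straight steel rod 7 mm thick leaves the handle's front end (x = 40 mm) at this height, clear of the mat, and ends at x = 160 mm in the prong. Balance point x = 20 mm
- hook_prong (a point): middle of the hook's prong, at x = 158, y = 16, z = 0 mm from hook_grip, same axes. The prong, 7 mm thick, is the rod's end bent square to +y: it reaches from the rod to y = 29 mm from the rod's centre line and leans slightly back, its tip at x = 156 mm
- station: fixed sorting station on an aluminium base plate 310 (x) x 300 mm (y), 20 mm thick; origin on the table, on the centre line, 135 mm behind the plate's front edge. Its front looks to its -x; z up. The reject drawer runs on the plate under the conveyor, centred on y = 0, fed by a chute behind the conveyor. An upright plate 280 mm high with a controller closes the rear (x = 95 to 175 mm)
- ledge (a point): middle of the lower front edge of the station's belt conveyor, the ledge: 95 mm above the table, at x = -135, y = 0 mm in the station's frame, same axes. The conveyor reaches 90 mm back from here (+x), 160 mm to each side (y), and with all that stands on it 100 mm up. It stands on two 20 mm square posts, 78 mm behind this edge and 115 mm to each side; else it is open below
- drawer (a joint): how far the reject drawer is out, m: 0 shut, 0.11 at its outer stop. It slides along the station's -x, needs about 3 N and stays where it is left. It starts 0 to 15 mm out
- drawer_loop (a point): middle of the opening of the drawer's loop handle, an upright D of 6 mm round steel bar on the middle of the drawer's front; axes as the station's. Upright bar 20.5 mm in front (-x), drawer front (156 wide, 60 mm high) 17.5 mm behind, level bars 22 mm above and below (centre lines); open to both sides (y). Drawer shut: x = -57.5, y = 0, z = 53 mm in the station's frame, 77 mm behind ledge
- mat: fixed grey rubber mat, 260 mm (x) by 300 mm (y), 3 mm thick; origin under its middle
- reject0_center (a point): centre of a rejected part in the drawer: white plastic disc 38 mm across, 25 mm high, loose
- reject1_center (a point): centre of the other rejected part in the drawer: black plastic disc 38 mm across, 25 mm high, loose
- screwdriver_mid (a point): bystander: middle of a screwdriver lying on the mat, 170 mm long along x, black handle
- workpiece_a_center (a point): bystander: centre of a white plastic disc on the table, 38 mm across, 25 mm high
- workpiece_b_center (a point): bystander: centre of a black plastic disc on the mat, 38 mm across, 25 mm high
Not all that is in view belongs to the job. What is shaped like the part that bears reject1_center but orange is not meant.

How it is judged:
By the outcome, as a careful person would: the job done as asked, in the order asked, and still so for the second after the job is handed in, with the robot touching nothing.
It also fails if it takes over 58 s, if anything falls off the work surface, if the arm or the gripper's body presses on something with over 40 N, if the wrist force passes 120 N, or if a joint passes its speed limit or range.

## Working session

There is one attempt and no reset: what is moved stays moved. The work goes in short steps, Python scripts to look and compute and a tool call to move; the robot and the scene stay as the last step left them, time stands still between calls to the robot, and variables do not carry over. Pictures are saved under pics/ and viewed, and the job is handed in when it is done.

Besides the shell and the picture viewer there is one more tool, called as name(argument=value, ...) on one line, values as JSON. move_arm: Moves the arm, as the interface text tells. Its arguments: {"type":"object","properties":{"series":{"type":"string"},"force":{"type":"number"}},"required":["series"]}

```bash
mkdir -p pics; ls; cat > h.py <<'E'
import numpy as np, cv2
from station import r, camera, spot_in, tip_of
def save(c,n): cv2.imwrite('pics/'+n,cv2.cvtColor(c['img'],cv2.COLOR_RGB2BGR))
E
python3 - <<'E'
from h import *
print(r.get_obs())
for n in ['top','side','wrist']:
    c=camera(n); save(c,n+'0.png'); print(n,c.get('fovy'),c.get('T'),c.get('mount'))
    for k in ['hook_grip','hook_prong','station','ledge','drawer_loop','mat','screwdriver_mid','workpiece_a_center','reject0_center','reject1_center','workpiece_b_center']:
        print(k,[(np.round(d['location'],3).tolist(),round(d['score'],2)) for d in tip_of(k,c)][:3])
E
```

```text
pics
{'t': 0.0, 'joints': array([-1.37812373e+00,  1.59035464e-01,  1.59825233e+00, -1.26476382e-05,
        1.38620245e+00, -2.10077617e-01]), 'joint_velocities': array([ 2.96283874e-04,  2.09348763e-04,  7.45565413e-05, -6.63175878e-05,
       -8.49048902e-04,  4.01991975e-04]), 'joint_efforts': array([-5.45863149e-04, -3.96009064e+01, -3.31429017e+01, -2.77851714e-04,
        8.45737261e-03, -1.14454042e-05]), 'eef_pos': array([ 0.22524391, -0.52840113,  0.23831446]), 'orientation': array([ 8.34251423e-01, -5.51383408e-01, -6.69469661e-04, -6.72357152e-04]), 'wrist_force': array([ 0.43611907, -0.60690307, -0.30214818]), 'wrist_torque': array([ 0.01088451,  0.0155758 , -0.03229487]), 'grip_width': 0.08521141491589916}
top 47.409007220184414 [[ 0.02600283 -0.98951175  0.14209272  0.43709743]
 [-0.99952795 -0.0234088   0.01989734 -0.07619808]
 [-0.01636243 -0.14254303 -0.98965335  1.29025378]
 [ 0.          0.          0.          1.        ]] None
hook_grip [([0.556, 0.35, 0.019], 0.66)]
hook_prong [([0.549, 0.193, 0.018], 0.63)]
station [([0.567, -0.227, 0.001], 0.56)]
ledge [([0.5
[... 966 characters left out ...]
, ([0.548, -0.166, 0.055], 0.16)]
workpiece_a_center []
reject0_center []
reject1_center [([0.49, -0.486, 0.012], 0.73), ([0.645, -0.499, 0.015], 0.68), ([0.552, -0.488, 0.008], 0.67)]
workpiece_b_center [([0.672, 0.151, 0.013], 0.73)]
wrist 63.0182368970661 None [[ 9.99999047e-01  9.51451043e-04  1.00071046e-03 -3.37084176e-05]
 [-1.22063877e-03  9.47917202e-01  3.18514501e-01 -8.17426394e-02]
 [-6.45539708e-04 -3.18515419e-01  9.47917460e-01 -1.35554756e-01]
 [ 0.00000000e+00  0.00000000e+00  0.00000000e+00  1.00000000e+00]]
hook_grip []
hook_prong []
station []
ledge []
drawer_loop []
mat []
screwdriver_mid []
workpiece_a_center []
reject0_center []
reject1_center []
workpiece_b_center []
```

View pics/top0.png

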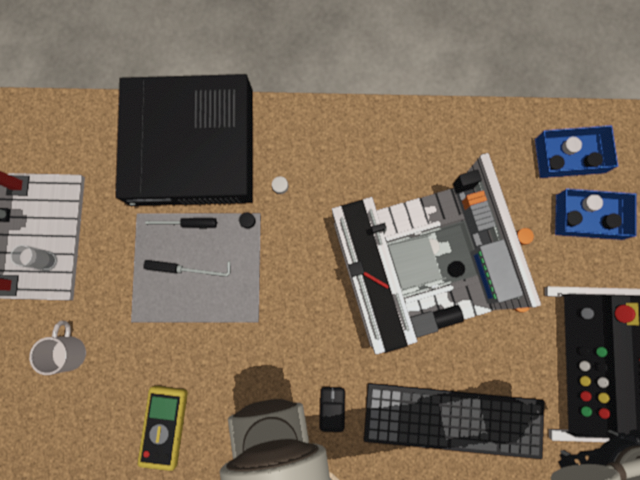

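View pics/side0.png

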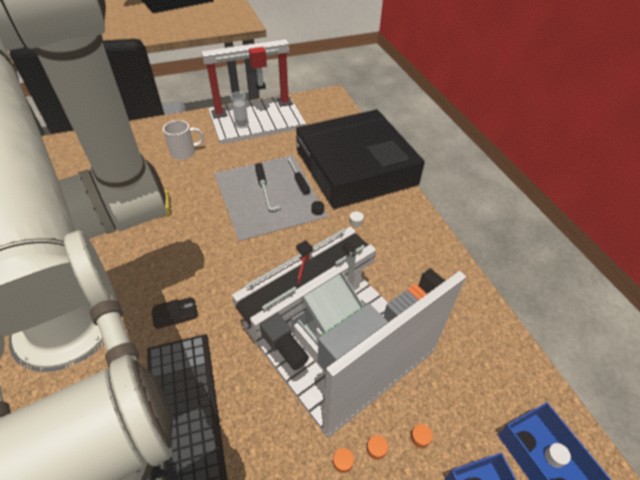

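The top view shows the mat at about (197,267). The hook lies on it from (147,267) to (228,270), with its prong pointing to +x world. The conveyor runs from (345,205) to (395,350), so the station's front looks to image left. I'll refine the station yaw next by overlaying its model on the picture.

```bash
cat >> h.py <<'E'
def proj(c,P):
    T=c['T']; P=np.atleast_2d(P); q=(P-T[:3,3])@T[:3,:3]
    f=240/np.tan(np.radians(c['fovy']/2))
    return np.c_[c['cx']+f*q[:,0]/q[:,2], c['cy']+f*q[:,1]/q[:,2]]
def ray(c,u,v,z):
    T=c['T']; f=240/np.tan(np.radians(c['fovy']/2))
    d=T[:3,:3]@np.array([(u-c['cx'])/f,(v-c['cy'])/f,1]); s=(z-T[2,3])/d[2]
    return T[:3,3]+s*d
def crop(img,x0,y0,x1,y1,k,n): cv2.imwrite('pics/'+n,cv2.cvtColor(cv2.resize(img[y0:y1,x0:x1],None,fx=k,fy=k,interpolation=cv2.INTER_CUBIC),cv2.COLOR_RGB2BGR))
def stn(P,o,yaw):
    P=np.atleast_2d(P); R=np.array([[np.cos(yaw),-np.sin(yaw),0],[np.sin(yaw),np.cos(yaw),0],[0,0,1]])
    return P@R.T+np.array([o[0],o[1],0])
E
python3 - <<'E'
from h import *
c=camera('top'); print(c['cx'],c['cy'])
crop(c['img'],320,140,550,365,3,'topst.png'); crop(c['img'],125,205,270,330,5,'tophk.png')
c=camera('side'); crop(c['img'],215,215,475,445,3,'sidest.png');crop(c['img'],210,140,340,240,6,'sidehk.png')
E
```

```text
331.6377700561892 243.0667161768502
```

View pics/topst.png

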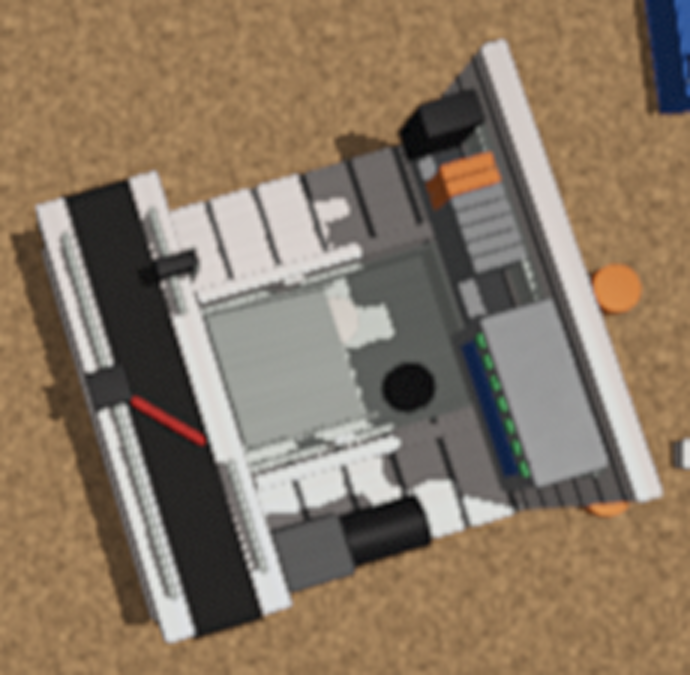

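View pics/tophk.png

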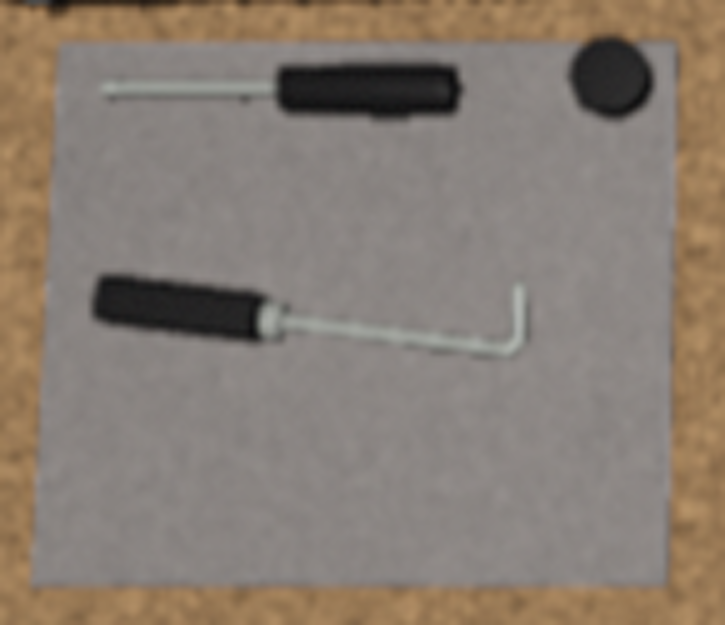

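View pics/sidest.png

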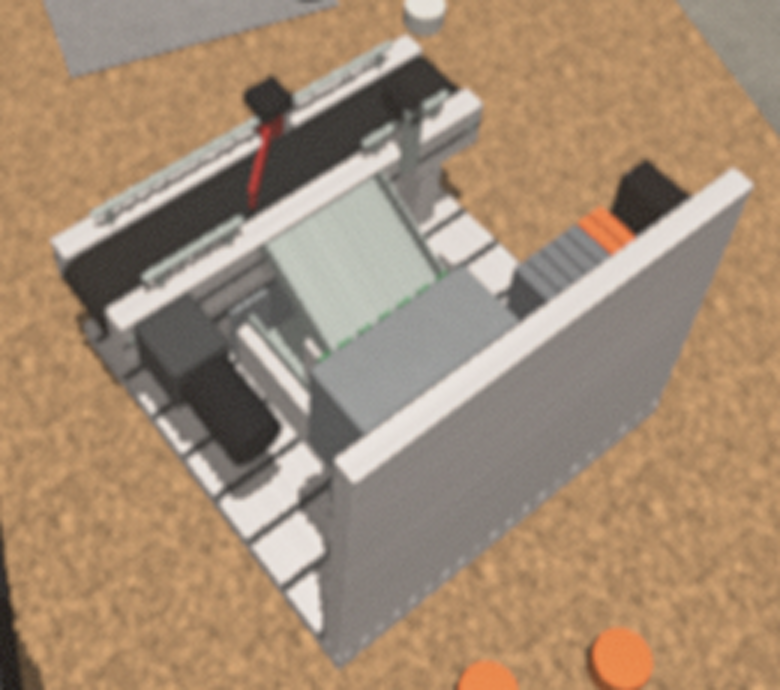

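```bash
python3 - <<'E'
from h import *
from scipy.optimize import least_squares
ct=camera('top'); cs=camera('side')
# (cam, px, station pt)
obs=[(ct,(320+507/3,140+42/3),(.175,.15,.28)),(ct,(320+660/3,140+494/3),(.175,-.15,.28)),
(cs,(215+750/3,215+184/3),(.175,.15,.28)),(cs,(215+345/3,215+482/3),(.175,-.15,.28)),
(cs,(215+339/3,215+664/3),(.175,-.15,0)),(cs,(215+655/3,215+405/3),(.175,.15,0))]
def f(p):
    return np.concatenate([proj(c,stn(P,p[:2],p[2]))[0]-np.array(u) for c,u,P in obs])
s=least_squares(f,[.566,-.227,np.radians(-72)]); print(s.x,np.degrees(s.x[2])); print(s.fun.reshape(-1,2).round(1))
p=s.x
for n,P in dict(ledge=(-.135,0,.095),loop0=(-.0575,0,.053),loop10=(-.0675,0,.053)).items(): print(n,stn(P,p[:2],p[2]).round(4))
# hook
for nm,u in dict(back=(95,298),front=(262,321),rodend=(522,352),tip=(520,285),hb=(97,275),hf=(262,292)).items():
    print(nm,ray(ct,125+u[0]/5,205+u[1]/5,.017).round(4))
# overlay: box edges
for c,n in((ct,'t'),(cs,'s')):
    im=c['img'].copy()
    def line(a,b,col):
        q=proj(c,stn([a,b],p[:2],p[2])).round().astype(int); cv2.line(im,tuple(map(int,q[0])),tuple(map(int,q[1])),col,1)
    for x0,x1,y,z0,z1 in((-.135,.175,.15,0,.02),(-.135,-.045,.16,.095,.15)):
        for z in(z0,z1):
            line((x0,-y,z),(x0,y,z),(255,0,0));line((x1,-y,z),(x1,y,z),(0,255,0))
            line((x0,-y,z),(x1,-y,z),(0,0,255));line((x0,y,z),(x1,y,z),(0,0,255))
    crop(im,*( (320,140,550,365) if n=='t' else (215,215,475,445)),3,'ov_'+n+'.png')
E
```

```text
[ 0.56618269 -0.22564219 -1.26445056] -72.44768020522896
[[-1.9 -0.8]
 [-0.9  0.8]
 [ 0.9 -0.1]
 [ 1.4 -0.4]
 [-1.4  1.4]
 [-0.6  2. ]]
ledge [[ 0.5255 -0.0969  0.095 ]]
loop0 [[ 0.5488 -0.1708  0.053 ]]
loop10 [[ 0.5458 -0.1613  0.053 ]]
back [0.5583 0.3896 0.017 ]
front [0.5494 0.31   0.017 ]
rodend [0.5378 0.1867 0.017 ]
tip [0.5693 0.1893 0.017 ]
hb [0.5692 0.3895 0.017 ]
hf [0.563  0.3109 0.017 ]
```

View pics/ov_t.png

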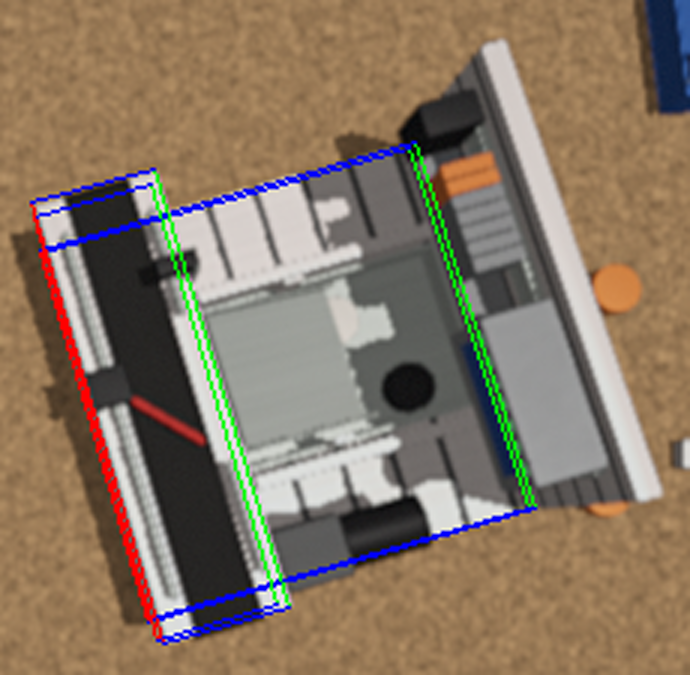

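View pics/ov_s.png

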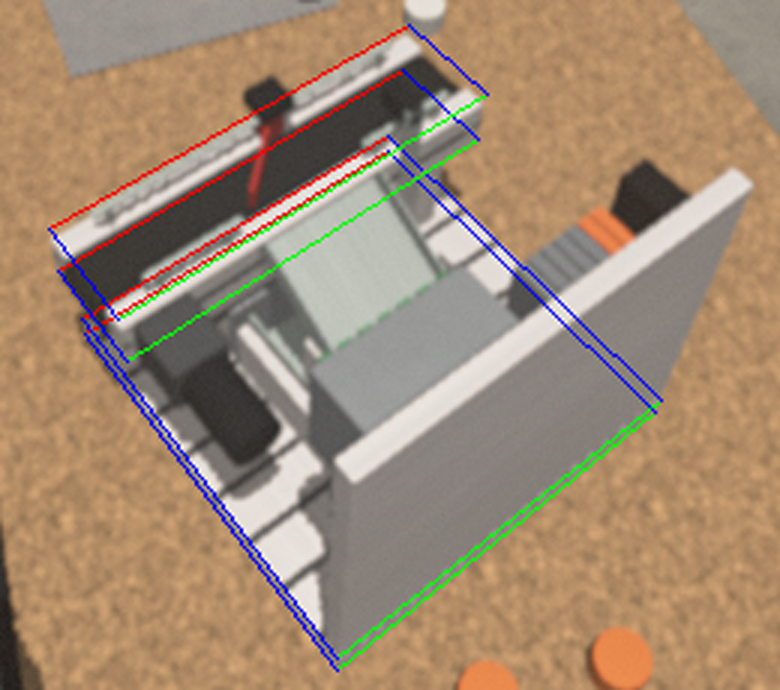

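```bash
cat >> h.py <<'E'
from scipy.spatial.transform import Rotation as Ro
def down(yawdeg): # tool x at yaw, tool z down
    a=np.radians(yawdeg); x=np.array([np.cos(a),np.sin(a),0]); z=np.array([0,0,-1.]); return Ro.from_matrix(np.c_[x,np.cross(z,x),z])
def row(pos,yaw,p0=None,R0=None):
    o=r.get_obs(); p0=o['eef_pos'] if p0 is None else np.array(p0); R0=Ro.from_quat(o['orientation']) if R0 is None else R0
    rv=np.degrees((R0.inv()*down(yaw)).as_rotvec()); d=R0.inv().apply(np.array(pos)-p0)*1000
    return ' '.join(f'{v:.1f}' for v in [*rv,*d])
def wcam(c,o):
    c=dict(c); T=np.eye(4); T[:3,:3]=Ro.from_quat(o['orientation']).as_matrix(); T[:3,3]=o['eef_pos']; c['T']=T@c['mount']; return c
E
python3 - <<'E'
from h import *
print(row((.26,-.45,.31),-60)); print(row((.5528,.34,.2),-6.2))
E
```

```text
0.0 0.0 -6.9 -59.1 -62.8 -70.7
-0.0 0.0 -60.7 -671.0 -641.9 39.3
```

move_arm(series="0 0 0 0 0 -60 60; 0 0 -60.7 -671 -642 -60 60; 0 0 -60.7 -671 -642 -60 60; 0 0 -60.7 -671 -642 -60 60; 0 0 -60.7 -671 -642 -60 60; 0 0 -60.7 -671 -642 -60 60; 0 0 -60.7 -671 -642 -60 60; 0 0 -60.7 -671 -642 -60 60; 0 0 -60.7 -671 -642 -60 60; 0 0 -60.7 -671 -642 -60 60; 0 0 -60.7 -671 -642 -60 60; 0 0 -60.7 -671 -642 -60 60; 0 0 -60.7 -671 -642 -60 60; 0 0 -60.7 -671 -642 -60 60; 0 0 -60.7 -671 -642 -60 60; 0 0 -60.7 -671 -642 -60 60; 0 0 -60.7 -671 -642 -20 60; 0 0 -60.7 -671 -642 39 60; 0 0 -60.7 -671 -642 39 60; 0 0 -60.7 -671 -642 39 60")

```text
t: 4.5
eef_pos: [0.554, 0.3403, 0.2028]
orientation: [0.999, -0.054, 0.001, -0.001]
wrist_force: [0.0, 0.5, 0.5]
grip_width: 0.0598
```

```bash
python3 - <<'E'
from h import *
o=r.get_obs(); print(o['t'],o['eef_pos'],o['orientation'])
c=wcam(camera('wrist'),o); save(c,'w1.png')
for k in ['hook_grip','hook_prong']: print(k,[(np.round(d['location'],4).tolist(),round(d['score'],2)) for d in tip_of(k,camera('wrist'))][:3])
cs=camera('side')
for k in ['drawer_loop','hook_prong']: print(k,[(np.round(d['location'],4).tolist(),round(d['score'],2)) for d in tip_of(k,cs)][:3])
E
```

```text
4.5 [0.55399071 0.34026746 0.20277419] [ 9.98520458e-01 -5.43571469e-02  1.35014562e-03 -6.11047049e-04]
hook_grip [([0.5529, 0.3543, 0.0201], 0.93)]
hook_prong [([0.5543, 0.1928, 0.0183], 0.85)]
drawer_loop [([0.5466, -0.1682, 0.0546], 0.76)]
hook_prong [([0.551, 0.194, 0.0183], 0.68)]
```

View pics/w1.png

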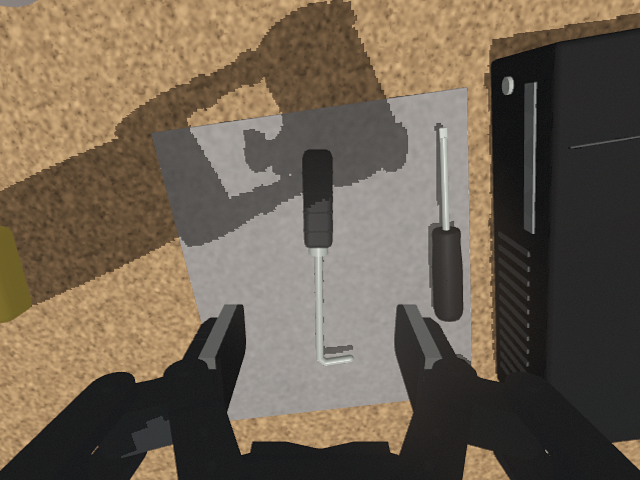

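The wrist view shows the hook upright in the picture: handle (317,150)–(318,247), rod down to (321,360), prong to (352,358). The jaw plane is well aligned with it. I'll measure it precisely.

```bash
python3 - <<'E'
from h import *
o=r.get_obs(); c=wcam(camera('wrist'),o)
for nm,u,z in [('handle back top L',(303,152),.031),('back top R',(331,152),.031),('front L',(304,245),.031),('front R',(332,245),.031),('rod a',(318,255),.017),('rod b',(320.5,352),.017),('rodcorner',(320.5,360),.017),('tip',(352,358.5),.017)]:
    print(nm,ray(c,*u,z).round(4))
print(c['cx'],c['cy'])
print(np.degrees(np.arctan2(*(Ro.from_quat(o['orientation']).as_matrix()[[1,0],0]))))
E
```

```text
handle back top L [0.5461 0.3909 0.031 ]
back top R [0.5674 0.3886 0.031 ]
front L [0.5378 0.3157 0.031 ]
front R [0.5609 0.3132 0.031 ]
rod a [0.5478 0.3004 0.017 ]
rod b [0.5394 0.2018 0.017 ]
rodcorner [0.5384 0.1928 0.017 ]
tip [0.5687 0.1912 0.017 ]
319.7005784374406 239.3653982263029
-6.224415699068074
```

```bash
python3 - <<'E'
from h import *
o=r.get_obs(); print(o['eef_pos'])
print(row((.552,.341,.06),-5.4))
E
```

```text
[0.55314242 0.34003511 0.20087369]
-0.0 -0.0 -0.8 -1.3 -0.8 140.9
```

move_arm(series="0 0 -0.8 -1.3 -0.8 60 60; 0 0 -0.8 -1.3 -0.8 120 60; 0 0 -0.8 -1.3 -0.8 140 60; 0 0 -0.8 -1.3 -0.8 140 60; 0 0 -0.8 -1.3 -0.8 140 60")

```text
t: 5.58
eef_pos: [0.554, 0.3418, 0.0636]
orientation: [0.999, -0.047, 0.002, -0.001]
wrist_force: [0.1, 1.2, 0.0]
grip_width: 0.06
```

```bash
python3 - <<'E'
from h import *
o=r.get_obs(); print(o['eef_pos'],o['wrist_force'])
print(row((.552,.341,.0145),-5.4))
c=camera('wrist');save(c,'w2.png')
E
```

```text
[0.55400368 0.34179943 0.06358736] [0.08159523 1.22147694 0.04810544]
-0.1 -0.3 -0.0 -2.2 1.1 49.1
```

View pics/w2.png

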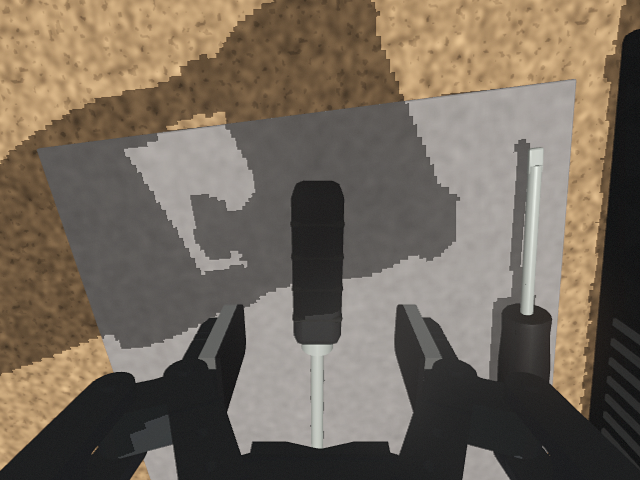

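move_arm(series="0 0 0 0 0 30 60; 0 0 0 0 0 46 60; 0 0 0 0 0 46 60; 0 0 0 0 0 46 60; 0 0 0 0 0 46 60")

```text
t: 6.25
eef_pos: [0.5527, 0.3413, 0.0157]
orientation: [0.999, -0.047, 0.001, -0.0]
wrist_force: [0.5, -0.2, 0.4]
grip_width: 0.0603
```

```bash
python3 - <<'E'
from h import *
o=r.get_obs(); print(o['eef_pos'],o['wrist_force'])
c=camera('wrist');save(c,'w3.png')
o=r.get_obs(); print(o['eef_pos'],o['wrist_force'])
E
```

```text
[0.55268796 0.34129516 0.01566529] [ 0.53181098 -0.17821642  0.39972766]
[0.55253209 0.34122591 0.01545562] [ 0.25721473 -0.80944645 -0.33119592]
```

View pics/w3.png

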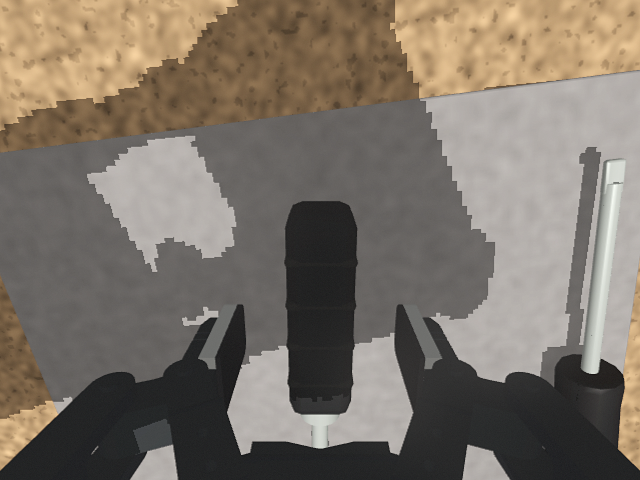

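move_arm(series="0 0 0 0 0 0 0; 0 0 0 0 0 0 0; 0 0 0 0 0 0 0; 0 0 0 0 0 0 0; 0 0 0 0 0 0 0; 0 0 0 0 0 0 0", force=80)

```text
t: 7.05
eef_pos: [0.5521, 0.3411, 0.0148]
orientation: [0.999, -0.047, 0.0, -0.0]
wrist_force: [0.1, -0.5, 5.3]
grip_width: 0.0227
```

move_arm(series="0 0 0 0 0 -50 0; 0 0 0 0 0 -110 0; 0 0 0 0 0 -130 0; 0 0 0 0 0 -130 0; 0 0 0 0 0 -130 0; 0 0 0 0 0 -130 0")

```text
t: 7.8
eef_pos: [0.5502, 0.3403, 0.1412]
orientation: [0.999, -0.047, -0.002, 0.001]
wrist_force: [-0.4, 0.2, -1.6]
grip_width: 0.0226
```

```bash
python3 - <<'E'
from h import *
o=r.get_obs(); print(o['t'],o['eef_pos'],o['orientation'],o['wrist_force'],o['grip_width'])
c=camera('wrist');save(c,'w4.png')
o=r.get_obs(); print(o['eef_pos'])
for n in('wrist','side','top'):
    c=camera(n)
    for k in ['hook_grip','hook_prong']: print(n,k,[(np.round(d['location'],4).tolist(),round(d['score'],2)) for d in tip_of(k,c)][:3])
    save(c,n+'4.png')
E
```

```text
7.8 [0.5501815  0.34027245 0.14121628] [ 0.99887553 -0.04733978 -0.00235734  0.00102893] [-0.44120986  0.15875213 -1.56871924] 0.02259050819907275
[0.55050719 0.34040346 0.14176502]
wrist hook_grip [([0.5523, 0.35, 0.1475], 0.92)]
wrist hook_prong [([0.5531, 0.3519, 0.1471], 0.35)]
side hook_grip [([0.5493, 0.3521, 0.1487], 0.5)]
side hook_prong [([0.5518, 0.1951, 0.1473], 0.51)]
top hook_grip [([0.5549, 0.3521, 0.1433], 0.83)]
top hook_prong [([0.5487, 0.1924, 0.1479], 0.77)]
```

View pics/w4.png

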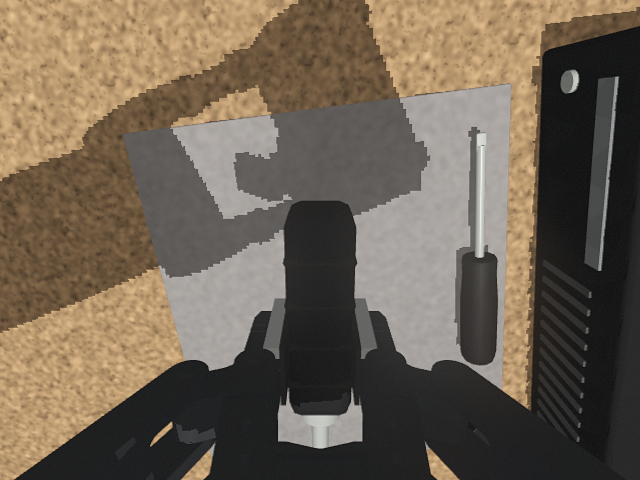

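View pics/side4.png

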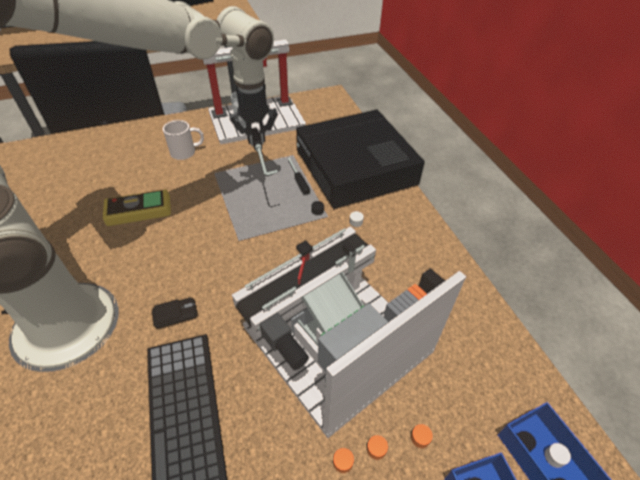

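The hook is held firm and level. Next I'll transit to a pose in front of the drawer.

```bash
cat >> h.py <<'E'
SO=(.5662,-.2256); SY=np.radians(-72.45)
def W(x,y,z): return stn((x,y,z),SO,SY)[0]
def toS(p):
    a=-SY; d=np.array(p[:2])-SO; return np.array([np.cos(a)*d[0]-np.sin(a)*d[1],np.sin(a)*d[0]+np.cos(a)*d[1],p[2]])
E
python3 - <<'E'
from h import *
A=W(-.335,-.045,.14); print(A)
print(row(A,17.55)); print(row(W(-.335,-.045,.051),17.55))
E
```

```text
[0.42227935 0.08023794 0.14      ]
-0.0 -0.0 -23.0 -104.3 271.8 4.3
-0.0 -0.0 -23.0 -104.3 271.8 93.3
```

move_arm(series="0 0 -8 -20 52 0 0; 0 0 -16 -42 110 0 0; 0 0 -23 -64 168 0 0; 0 0 -23 -86 226 0 0; 0 0 -23 -104 271 0 0; 0 0 -23 -104 271 0 0; 0 0 -23 -104 271 50 0; 0 0 -23 -104 271 92 0; 0 0 -23 -104 271 92 0; 0 0 -23 -104 271 92 0; 0 0 -23 -104 271 92 0")

```text
t: 9.68
eef_pos: [0.4247, 0.081, 0.0545]
orientation: [0.988, 0.153, 0.002, 0.001]
wrist_force: [0.1, -0.0, -2.6]
grip_width: 0.0225
```

```bash
cat > look.py <<'E'
from h import *
import sys
n=sys.argv[1]
camera('top')
o=r.get_obs(); print(o['t'],o['eef_pos'],'S',toS(o['eef_pos']).round(4),'yaw',np.degrees(np.arctan2(*(Ro.from_quat(o['orientation']).as_matrix()[[1,0],0]))).round(2),o['wrist_force'].round(2),o['wrist_torque'].round(2),o['grip_width'])
for k in ('top','side','wrist'):
    c=camera(k); save(c,f'{k}{n}.png')
    for q in ['hook_grip','hook_prong','drawer_loop']: print(k,q,[(toS(d['location']).round(4).tolist(),round(d['score'],2)) for d in tip_of(q,c)][:2])
E
python3 look.py 5
```

```text
9.725 [0.42443335 0.08096506 0.05421907] S [-0.335  -0.0427  0.0542] yaw 17.6 [-0.56 -0.56 -1.88] [ 0.01  0.01 -0.02] 0.022427783126693638
top hook_grip []
top hook_prong [([-0.1838, -0.0284, 0.0586], 0.57)]
top drawer_loop [([-0.0609, -0.0002, 0.0573], 0.79)]
side hook_grip [([-0.3466, -0.045, 0.0536], 0.63)]
side hook_prong [([-0.1925, -0.0312, 0.0563], 0.67)]
side drawer_loop [([-0.0608, -0.0019, 0.0531], 0.78)]
wrist hook_grip [([-0.3487, -0.0421, 0.0576], 0.85)]
wrist hook_prong [([-0.3476, -0.0428, 0.0538], 0.27)]
wrist drawer_loop []
```

View pics/wrist5.png

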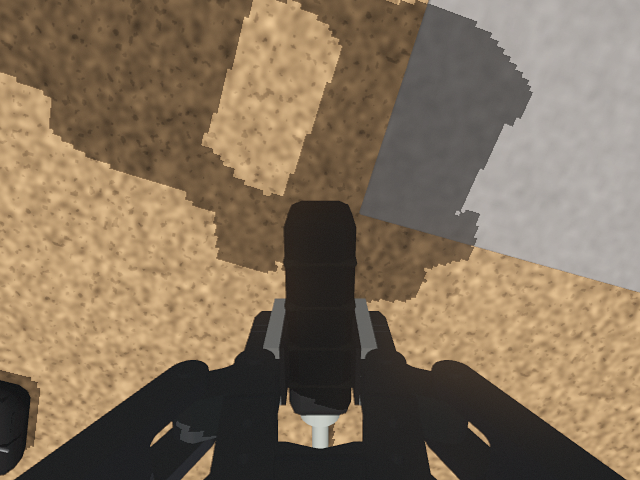

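View pics/top5.png

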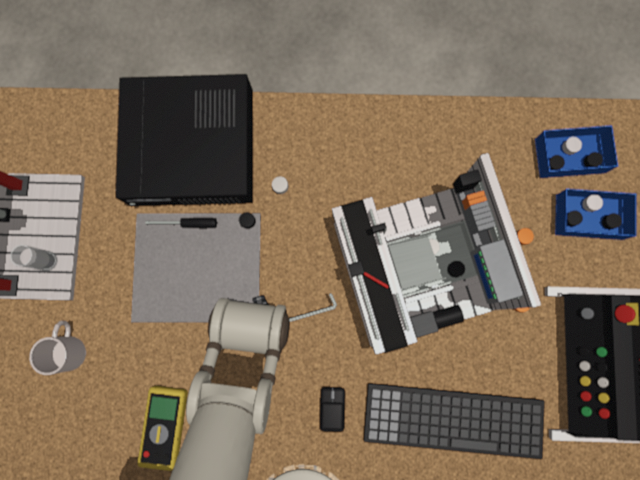

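move_arm(series="0 0 0 -2 40 1 0; 0 0 0 -2 80 1 0; 0 0 0 -2 110 1 0; 0 0 0 -2 125 1 0; 0 0 0 -2 125 1 0; 0 0 0 -2 125 1 0")

```text
t: 11.08
eef_pos: [0.4578, -0.0378, 0.051]
orientation: [0.988, 0.153, -0.0, -0.0]
wrist_force: [-0.6, 1.2, -2.9]
grip_width: 0.0224
```

```bash
python3 look.py 6
```

```text
11.125 [ 0.45785267 -0.03771126  0.05099838] S [-0.2118 -0.0466  0.051 ] yaw 17.64 [-0.26 -0.92 -1.99] [ 0.04 -0.05  0.02] 0.022568723096343134
top hook_grip []
top hook_prong []
top drawer_loop [([-0.0619, -0.0007, 0.0528], 0.76)]
side hook_grip [([-0.2256, -0.0481, 0.0567], 0.7)]
side hook_prong [([-0.0656, -0.0318, 0.0537], 0.71), ([-0.3306, 0.2148, 0.0135], 0.3)]
side drawer_loop [([-0.2228, -0.0483, 0.0546], 0.71), ([-0.0609, -0.0005, 0.0572], 0.55)]
wrist hook_grip [([-0.2239, -0.0453, 0.0593], 0.84)]
wrist hook_prong []
wrist drawer_loop []
```

View pics/side6.png

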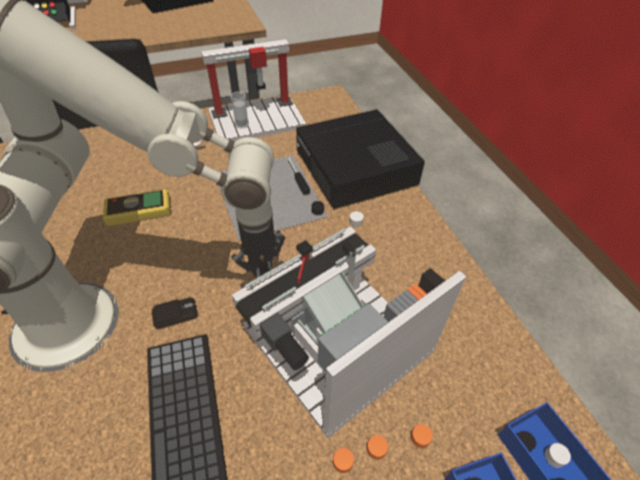

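View pics/top6.png

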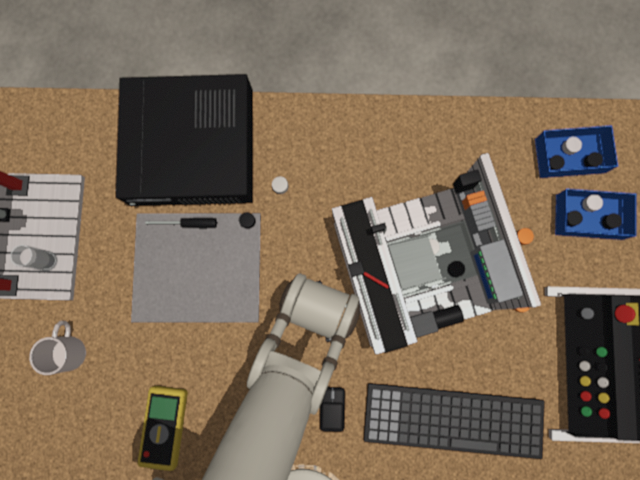

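No contact so far, and the prong is at x_s ≈ -0.064. Now I'll slide it sideways into the loop.

move_arm(series="0 0 0 8 2 0 0; 0 0 0 16 2 0 0; 0 0 0 24 2 0 0; 0 0 0 29 2 0 0; 0 0 0 29 2 0 0; 0 0 0 29 2 0 0")

```text
t: 12.48
eef_pos: [0.4865, -0.0319, 0.0512]
orientation: [0.988, 0.153, -0.0, -0.0]
wrist_force: [-0.5, -0.0, -1.7]
grip_width: 0.0228
```

```bash
python3 look.py 7
```

```text
12.525 [ 0.48645032 -0.03191355  0.05118906] S [-0.2087 -0.0176  0.0512] yaw 17.58 [-0.55  0.29 -1.17] [-0.    0.04 -0.01] 0.02250636486224848
top hook_grip []
top hook_prong []
top drawer_loop [([-0.06, -0.0015, 0.0535], 0.67), ([0.0656, 0.0313, 0.0347], 0.32)]
side hook_grip [([-0.2204, -0.0177, 0.0541], 0.67)]
side hook_prong [([-0.2207, -0.0194, 0.0542], 0.37)]
side drawer_loop [([-0.0606, -0.0033, 0.0547], 0.97), ([-0.236, 0.2757, 0.0115], 0.29)]
wrist hook_grip [([-0.222, -0.0166, 0.0589], 0.91)]
wrist hook_prong []
wrist drawer_loop []
```

move_arm(series="0 0 0 0 -6 0 0; 0 0 0 0 -12 0 0; 0 0 0 0 -18 0 0; 0 0 0 0 -25 0 0; 0 0 0 0 -32 0 0; 0 0 0 0 -40 0 0; 0 0 0 0 -40 0 0; 0 0 0 0 -40 0 0")

```text
t: 14.12
eef_pos: [0.4745, 0.0065, 0.0513]
orientation: [0.988, 0.153, -0.0, -0.0]
wrist_force: [-0.0, -0.1, -2.5]
grip_width: 0.0227
```

```bash
python3 look.py 8
```

```text
14.175 [0.47459521 0.00638873 0.0512866 ] S [-0.2488 -0.0174  0.0513] yaw 17.58 [-0.31 -0.7  -1.91] [0.06 0.   0.  ] 0.022322068832373775
top hook_grip []
top hook_prong []
top drawer_loop []
side hook_grip [([-0.2638, -0.0189, 0.0559], 0.56)]
side hook_prong []
side drawer_loop []
wrist hook_grip [([-0.2605, -0.0166, 0.0548], 0.76)]
wrist hook_prong []
wrist drawer_loop []
```

View pics/top8.png

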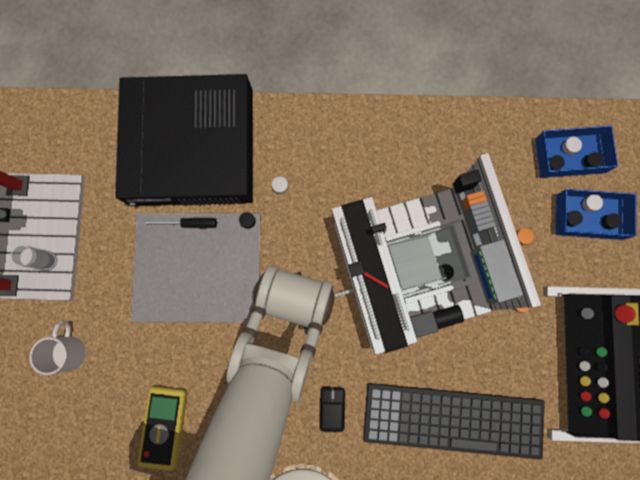

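The black reject moved from (456,269) to (446,271), so the drawer is following the hook. I'll keep pulling.

move_arm(series="0 0 0 0 -8 0 0; 0 0 0 0 -16 0 0; 0 0 0 0 -24 0 0; 0 0 0 0 -32 0 0; 0 0 0 0 -40 0 0; 0 0 0 0 -48 0 0; 0 0 0 0 -56 0 0; 0 0 0 0 -64 0 0; 0 0 0 0 -70 0 0; 0 0 0 0 -73 0 0; 0 0 0 0 -73 0 0")

```text
t: 16.15
eef_pos: [0.4524, 0.0762, 0.0513]
orientation: [0.988, 0.153, -0.0, -0.0]
wrist_force: [-0.6, -0.5, -2.0]
grip_width: 0.0226
```

```bash
python3 look.py 9
```

```text
16.2 [0.45238733 0.07613053 0.05120403] S [-0.322  -0.0175  0.0512] yaw 17.58 [-0.53 -0.23 -2.27] [-0.02 -0.    0.02] 0.022623001119357444
top hook_grip []
top hook_prong [([-0.1744, -0.01, 0.0553], 0.53)]
top drawer_loop [([-0.1625, -0.0054, 0.0554], 0.86)]
side hook_grip [([-0.3316, -0.0168, 0.0539], 0.69), ([-0.2333, 0.2736, 0.0118], 0.38)]
side hook_prong []
side drawer_loop []
wrist hook_grip [([-0.3364, -0.015, 0.0552], 0.97)]
wrist hook_prong []
wrist drawer_loop []
```

View pics/top9.png

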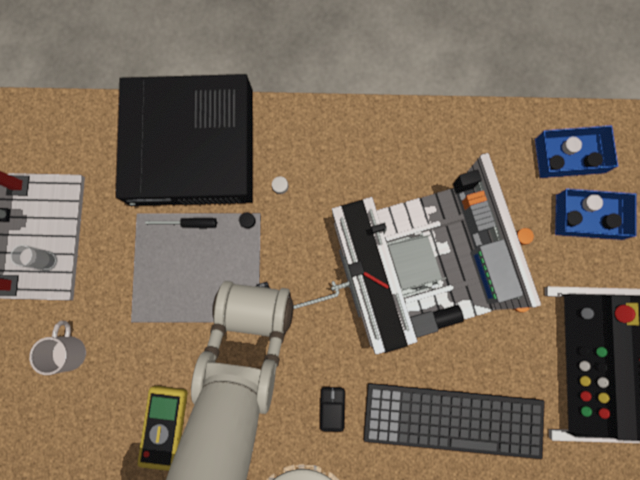

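move_arm(series="0 0 0 0 -3 0 0; 0 0 0 0 -6 0 0; 0 0 0 0 -6 0 0")

```text
t: 17.18
eef_pos: [0.4507, 0.0817, 0.0513]
orientation: [0.988, 0.153, -0.0, 0.0]
wrist_force: [0.6, -2.0, -0.8]
grip_width: 0.0226
```

move_arm(series="0 0 0 0 -2 0 0; 0 0 0 0 -3 0 0; 0 0 0 0 -3 0 0")

```text
t: 17.55
eef_pos: [0.4504, 0.0834, 0.0515]
orientation: [0.988, 0.153, 0.0, 0.001]
wrist_force: [1.7, -6.9, -2.5]
grip_width: 0.0227
```

move_arm(series="0 0 0 0 -2 0 0; 0 0 0 0 -3 0 0; 0 0 0 0 -3 0 0")

```text
t: 17.92
eef_pos: [0.4507, 0.084, 0.0518]
orientation: [0.988, 0.153, 0.001, 0.003]
wrist_force: [4.0, -18.3, -5.3]
grip_width: 0.0224
```

```bash
python3 look.py 10; python3 - <<'E'
from h import *
c=camera('top'); crop(c['img'],270,170,470,330,4,'t10c.png')
E
```

```text
17.975 [0.45071069 0.08400844 0.05174784] S [-0.33   -0.0168  0.0517] yaw 17.57 [  4.15 -19.01  -5.87] [-2.47 -0.53 -0.43] 0.022729809983482136
top hook_grip []
top hook_prong [([-0.1804, -0.0047, 0.0555], 0.65)]
top drawer_loop [([-0.1702, -0.003, 0.0553], 0.68)]
side hook_grip [([-0.3379, -0.0189, 0.0529], 0.56)]
side hook_prong [([-0.1827, -0.0007, 0.0544], 0.8)]
side drawer_loop []
wrist hook_grip [([-0.3432, -0.0172, 0.0563], 0.85)]
wrist hook_prong []
wrist drawer_loop []
```

View pics/t10c.png

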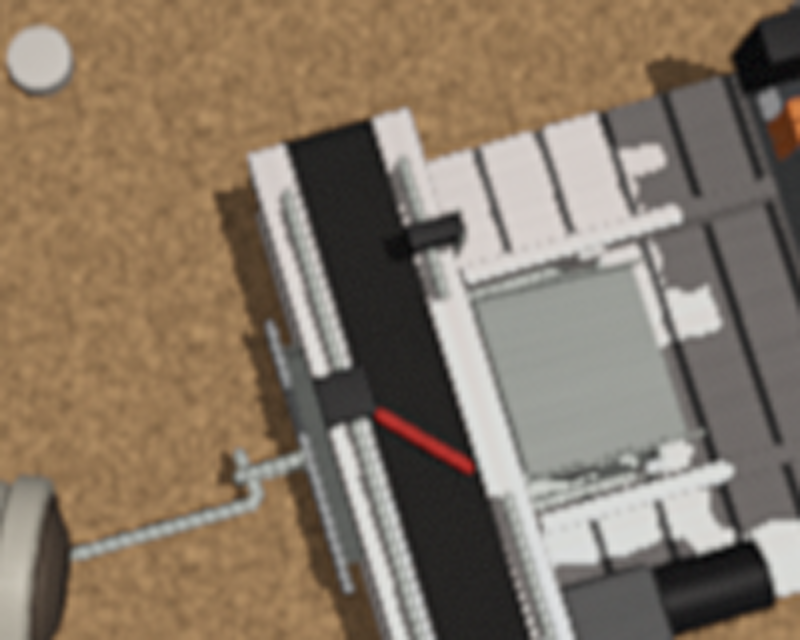

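The stop is reached: 19 N resistance with no further motion, at the predicted position. In the crop the prong is through the loop at (240,470). Now I'll unhook.

move_arm(series="0 0 0 0 6 0 0; 0 0 0 0 12 0 0; 0 0 0 0 17 0 0; 0 0 0 0 17 0 0; 0 0 0 0 17 0 0")

```text
t: 19.25
eef_pos: [0.454, 0.0712, 0.0512]
orientation: [0.988, 0.153, -0.0, -0.0]
wrist_force: [0.3, 1.1, -1.7]
grip_width: 0.0226
```

```bash
python3 look.py 11; python3 - <<'E'
from h import *
c=camera('top'); crop(c['img'],270,170,470,330,4,'t11c.png')
c=camera('side'); crop(c['img'],200,150,400,310,4,'s11c.png')
E
```

```text
19.3 [0.45396998 0.07119132 0.05125866] S [-0.3168 -0.0175  0.0513] yaw 17.59 [-0.85 -1.03 -1.78] [ 0.03  0.03 -0.03] 0.022413232404681564
top hook_grip []
top hook_prong [([-0.1694, -0.0055, 0.0576], 0.72)]
top drawer_loop [([-0.1674, -0.0034, 0.0561], 0.67)]
side hook_grip [([-0.478, 0.1463, -0.0029], 0.64), ([-0.3274, -0.0193, 0.0528], 0.62)]
side hook_prong []
side drawer_loop []
wrist hook_grip [([-0.3296, -0.0175, 0.0562], 0.7)]
wrist hook_prong []
wrist drawer_loop []
```

View pics/t11c.png

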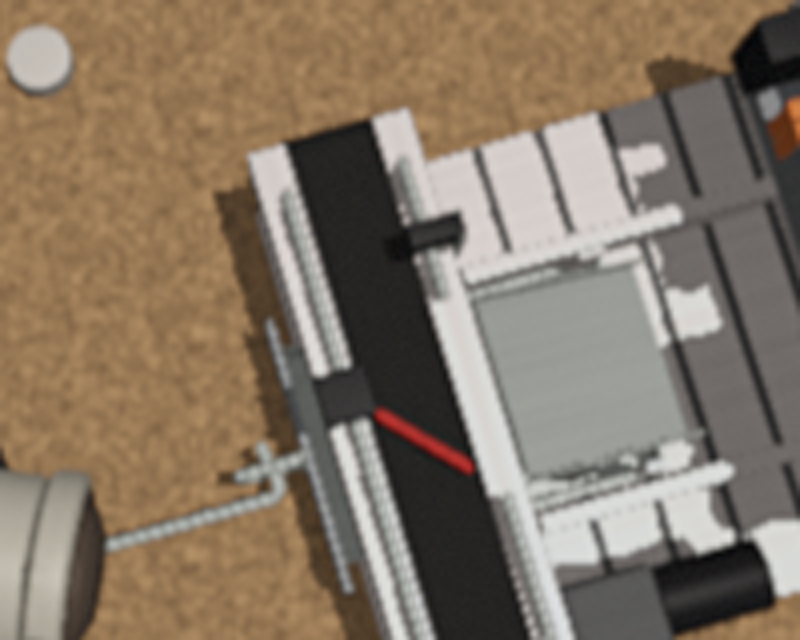

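View pics/s11c.png

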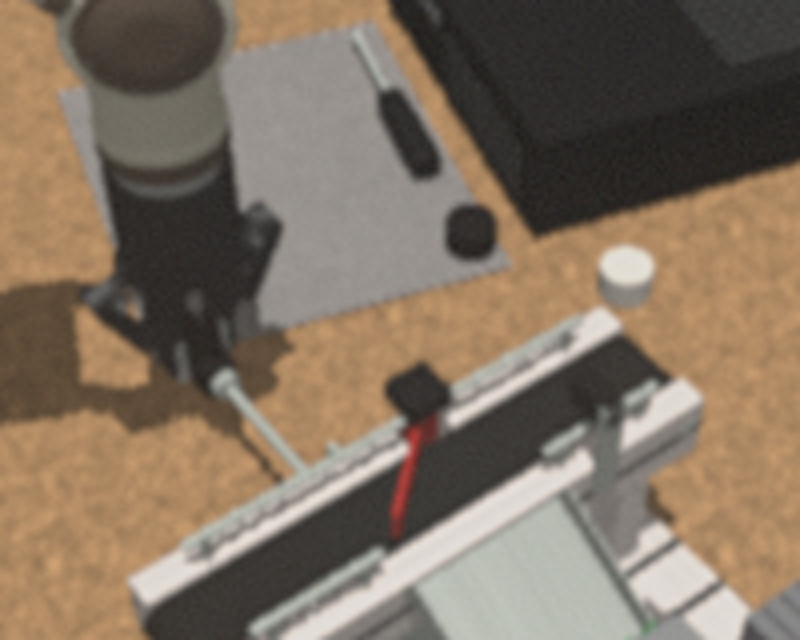

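The drawer stayed where it was, and the prong is free in the middle of the loop. I'll slide it out sideways, back off and rise.

move_arm(series="0 0 0 -9 0 0 0; 0 0 0 -18 0 0 0; 0 0 0 -27 0 0 0; 0 0 0 -36 0 0 0; 0 0 0 -40 0 0 0; 0 0 0 -40 0 0 0; 0 0 0 -40 -30 0 0; 0 0 0 -40 -70 0 0; 0 0 0 -40 -80 0 0; 0 0 0 -40 -80 -50 0; 0 0 0 -40 -80 -90 0; 0 0 0 -40 -80 -90 0; 0 0 0 -40 -80 -90 0")

```text
t: 21.62
eef_pos: [0.3915, 0.1349, 0.1405]
orientation: [0.988, 0.153, -0.001, 0.0]
wrist_force: [-0.2, 0.8, -2.8]
grip_width: 0.0226
```

```bash
python3 look.py 12; python3 - <<'E'
from h import *
print(row((.5528,.340,.145),-5.4))
print(row((.5528,.340,.03),-5.4))
E
```

```text
21.675 [0.39087605 0.13488357 0.13987477] S [-0.3966 -0.0585  0.1399] yaw 17.56 [ 0.   -0.   -2.98] [0.01 0.01 0.02] 0.02256153781669458
top hook_grip []
top hook_prong [([-0.2482, -0.045, 0.144], 0.51)]
top drawer_loop [([-0.1693, -0.0029, 0.0537], 0.59)]
side hook_grip [([-0.4087, -0.0583, 0.1434], 0.68)]
side hook_prong [([-0.2524, -0.0438, 0.1418], 0.91), ([-0.4772, 0.1462, 0.0001], 0.37)]
side drawer_loop []
wrist hook_grip [([-0.4105, -0.0582, 0.1456], 0.95)]
wrist hook_prong []
wrist drawer_loop []
0.0 -0.0 23.0 215.3 -146.6 -3.7
0.0 -0.0 23.0 215.3 -146.6 111.3
```

View pics/top12.png

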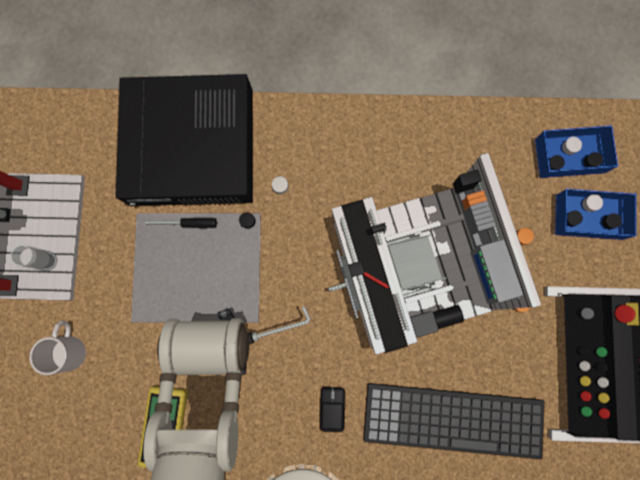

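View pics/side12.png

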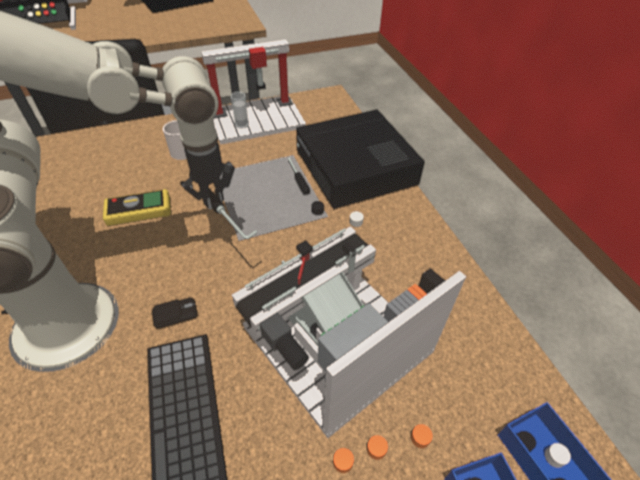

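The drawer is fully out and the hook is free. I'll return it over its old place on the mat.

move_arm(series="0 0 8 50 -34 0 0; 0 0 16 100 -68 0 0; 0 0 23 150 -102 0 0; 0 0 23 195 -133 0 0; 0 0 23 215 -147 0 0; 0 0 23 215 -147 0 0; 0 0 23 215 -147 40 0; 0 0 23 215 -147 80 0; 0 0 23 215 -147 80 0; 0 0 23 215 -147 80 0; 0 0 23 215 -147 80 0")

```text
t: 23.65
eef_pos: [0.554, 0.3407, 0.0641]
orientation: [0.999, -0.047, 0.002, -0.001]
wrist_force: [0.1, 0.7, -2.5]
grip_width: 0.0224
```

```bash
python3 - <<'E'
from h import *
camera('top'); o=r.get_obs(); print(o['t'],o['eef_pos'],o['orientation'],o['wrist_force'])
print(row((.5523,.341,.0155),-5.4))
c=camera('side'); crop(c['img'],190,100,350,228,5,'s13.png')
for q in ['hook_grip','hook_prong']: print(q,[(d['location'],round(d['score'],2)) for d in tip_of(q,c)][:2])
c=camera('top')
for q in ['hook_grip','hook_prong']: print(q,[(d['location'],round(d['score'],2)) for d in tip_of(q,c)][:2])
E
```

```text
23.7 [0.55388024 0.34068188 0.06385005] [ 9.98875713e-01 -4.73619293e-02  1.87211481e-03 -8.07639700e-04] [ 0.11937422  0.23485749 -2.47257176]
-0.1 -0.2 -0.0 -1.8 -0.1 48.3
hook_grip [([0.5503, 0.353, 0.0683], 0.73)]
hook_prong [([0.5515, 0.1933, 0.0691], 0.55)]
hook_grip [([0.5519, 0.3506, 0.0617], 0.95)]
hook_prong [([0.5502, 0.1923, 0.0679], 0.73)]
```

View pics/s13.png

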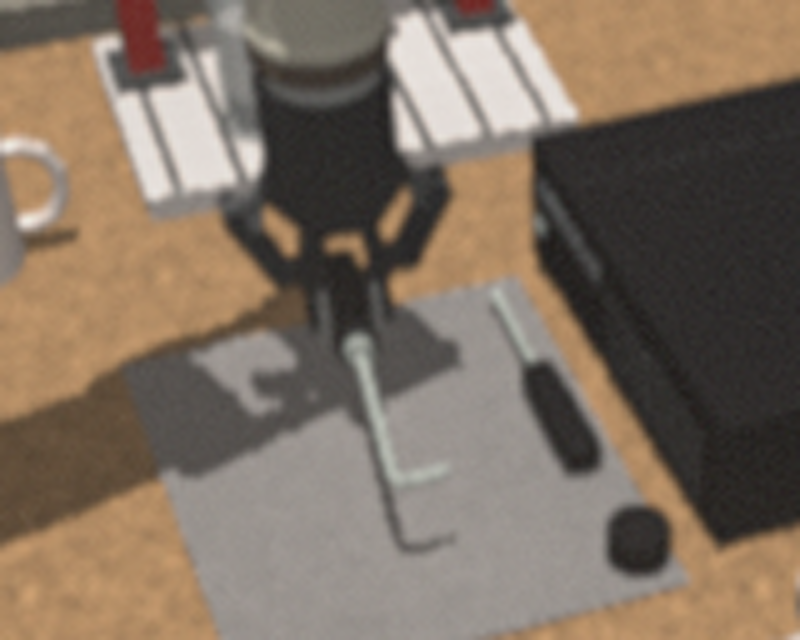

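move_arm(series="0 0 0 0 0 20 0; 0 0 0 0 0 36 0; 0 0 0 0 0 42 0; 0 0 0 0 0 43 0; 0 0 0 0 0 43 0; 0 0 0 0 0 43 0")

```text
t: 24.75
eef_pos: [0.5529, 0.3405, 0.0191]
orientation: [0.999, -0.047, 0.001, -0.0]
wrist_force: [-0.8, 0.1, -1.2]
grip_width: 0.0226
```

move_arm(series="0 0 0 0 0 1 0; 0 0 0 0 0 2 0; 0 0 0 0 0 2 0; 0 0 0 0 0 2 0")

```text
t: 25.25
eef_pos: [0.5523, 0.3403, 0.0163]
orientation: [0.999, -0.047, -0.0, 0.0]
wrist_force: [-0.5, 0.6, -1.4]
grip_width: 0.0227
```

```bash
python3 - <<'E'
from h import *
camera('top'); o=r.get_obs(); print(o['t'],o['eef_pos'],o['wrist_force'])
E
```

```text
25.3 [0.55235842 0.34027647 0.01629987] [-0.24684086  0.86163666 -2.38496067]
```

move_arm(series="0 0 0 0 0 1 0; 0 0 0 0 0 1.5 0; 0 0 0 0 0 1.5 0; 0 0 0 0 0 1.5 0")

```text
t: 25.8
eef_pos: [0.5524, 0.3403, 0.0148]
orientation: [0.999, -0.047, -0.0, 0.0]
wrist_force: [-0.4, -0.3, -0.2]
grip_width: 0.0223
```

move_arm(series="0 0 0 0 0 0 55; 0 0 0 0 0 0 55; 0 0 0 0 0 0 55; 0 0 0 0 0 0 55; 0 0 0 0 0 -10 55; 0 0 0 0 0 -30 55; 0 0 0 0 0 -80 55; 0 0 0 0 0 -140 55; 0 0 0 0 0 -180 55; 0 0 0 0 0 -180 55; 0 0 0 0 0 -180 55")

```text
t: 27.18
eef_pos: [0.5521, 0.3402, 0.1952]
orientation: [0.999, -0.047, 0.0, -0.0]
wrist_force: [0.3, -0.5, -0.2]
grip_width: 0.055
```

```bash
python3 look.py 14; python3 - <<'E'
from h import *
c=camera('top'); crop(c['img'],125,180,385,340,3,'t14c.png')
for q in ['screwdriver_mid','workpiece_a_center','workpiece_b_center','reject0_center','reject1_center','hook_grip','hook_prong']: print(q,[(d['location'],toS(d['location']).round(3),round(d['score'],2)) for d in tip_of(q,c)][:3])
E
```

```text
27.225 [0.55165702 0.33994156 0.19397483] S [-0.5436  0.1567  0.194 ] yaw -5.42 [ 0.29  0.83 -0.25] [ 0.   -0.02  0.07] 0.055166557230897
top hook_grip [([-0.5513, 0.1627, 0.017], 0.57), ([-0.4008, 0.1096, 0.0163], 0.2)]
top hook_prong [([-0.4032, 0.1098, 0.018], 0.66)]
top drawer_loop [([-0.1676, -0.0054, 0.0552], 0.65)]
side hook_grip [([-0.5536, 0.1589, 0.0174], 0.76)]
side hook_prong [([-0.4006, 0.112, 0.0177], 0.59), ([-0.0046, -0.0359, 0.0366], 0.44)]
side drawer_loop []
wrist hook_grip [([-0.5569, 0.1627, 0.0182], 0.87)]
wrist hook_prong [([-0.4011, 0.116, 0.018], 0.83)]
wrist drawer_loop []
screwdriver_mid [([0.6581, 0.3112, 0.0094], array([-0.484,  0.249,  0.009]), 0.77)]
workpiece_a_center [([0.7559, 0.0788, 0.0089], array([-0.233,  0.273,  0.009]), 0.55), ([0.6567, 0.3142, 0.0098], array([-0.487,  0.249,  0.01 ]), 0.33)]
workpiece_b_center [([0.6688, 0.1537, 0.0183], array([-0.331,  0.212,  0.018]), 0.57)]
reject0_center []
reject1_center [([0.6445, -0.4992, 0.0145], array([ 0.284, -0.008,  0.014]), 0.75), ([0.4877, -0.4899, 0.0123], array([ 0.228, -0.155,  0.012]), 0.49), ([0.5324, -0.235, 0.0417], array([-0.001, -0.035,  0.042]), 0.46)]
hook_grip [([0.5547, 0.3534, 0.016], array([-0.556,  0.164,  0.016]), 0.86)]
hook_prong [([0.549, 0.1923, 0.0163], array([-0.404,  0.11 ,  0.016]), 0.82)]
```

View pics/t14c.png

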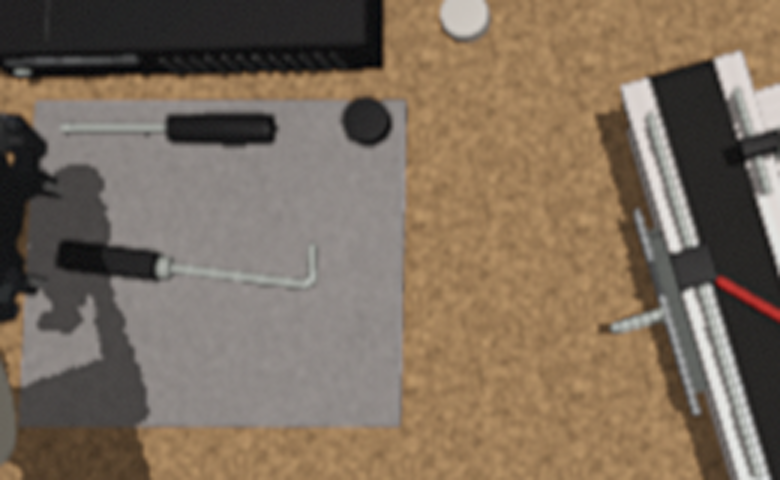

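View pics/wrist14.png

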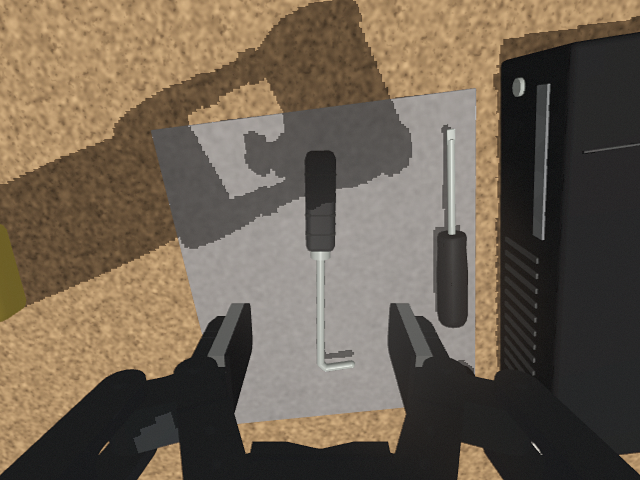

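View pics/side14.png

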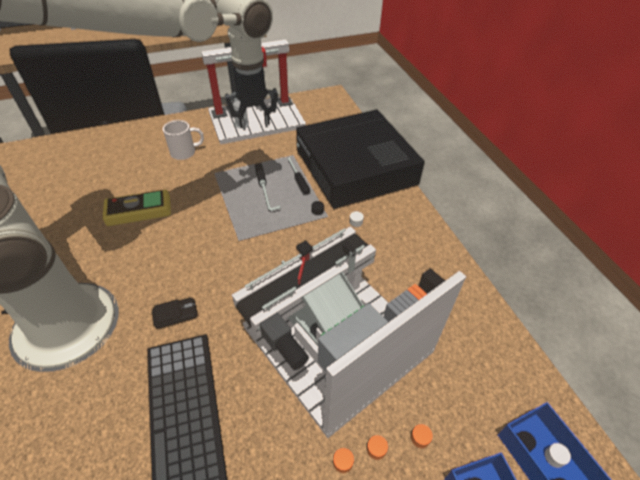

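```bash
python3 - <<'E'
from h import *
c=camera('top'); 
a=cv2.cvtColor(cv2.imread('pics/top10.png'),cv2.COLOR_BGR2RGB).astype(int); print('diff near drawer front vs at-stop',np.abs(c['img'].astype(int)-a)[250:325,336:360].mean())
r.sign_off()
E
```

```text
diff near drawer front vs at-stop 4.523518518518519
the job is handed in; nothing more can be done
```

The reject drawer is out at its stop, the hook is lying flat on the mat again, and the job was handed in at about 27 s of the 58 s allowed.

- **Pull:** I gripped the hook by its handle, slid the prong sideways into the loop under the conveyor and drew the drawer out with the hook alone. At the stop the resistance was about 19 N with no further motion, where the hand was within 1 mm of the predicted position.
- **After unhooking:** the loop measured -167 to -169 mm in the station's frame; fully out is -167.5 mm. The top-view crops before and after unhooking show the drawer in the same place.
- **Hook and bystanders:** the hook is within a few millimetres of where it started, and the hand is clear above it. The screwdriver and the two loose discs match their starting positions within measuring error.
- **Rejected parts:** near the end a detection that fits the black part lay within the drawer's area, at low confidence (0.46). I could not see the white part in the final pictures, since the conveyor and chute hide it. Nothing has fallen out in any view.
- **Last check:** the final comparison of the drawer front with the at-stop picture, a mean difference of 4.5 grey levels, says little because the hook was still in the earlier picture.

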